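# Turn and tip the cheese carousel into a lunch box

## Task

Turn the carousel until the red mini cheeses stand at the spout, then tip its pan so that all three slide out into the snack half of the lunch box, and lower the pan gently back onto its rest. Any cheese left sticking up above the box's rim must be laid down, so that the lid will go on; the yellow and green cheeses stay in the carousel, and everything else on the bench stays where it is.

Things in the scene. Friction and masses are not known exactly. Their poses are not given: they have to be found in the camera images.
- carousel: Fixed stand of the carousel: 262 x 215 mm steel base plate and two uprights (26 mm deep, 6 mm thick, 113 mm high, at x = -122 mm, y = +-98 mm) that carry the pan's hinge. Origin on the bench, under the centre of the round pan when level; -x points the way the spout pours (to the lunch box), +x to the pan's handle, z up.
- hinge (a point): Middle of the pan's hinge axis, which runs along the carousel's y axis; it lies at x = -125 mm in the carousel's frame, 85 mm above the bench.
- pan (a joint): Tilt of the pan about its hinge, rad: 0 level on its rest, grows as the handle is lifted and the spout dips, stop at 0.75. About 1.5 kg in all; its weight pulls it back to 0 (some 6 N at the handle), and let go it falls shut. Cheeses at the spout start to slide at about 0.3 to 0.4 and all three are out by about 0.6, a second later.
- handle (a point): Grip point of the pan's black round handle, a straight bar 20 mm in diameter and 85 mm long that points out along the carousel's +x, level when the pan is. The point is on the bar's axis at its middle, 205 mm from the pan's centre and 110 mm above the bench when level; it swings up about the hinge on a radius of 331 mm.
- spout_lip (a point): Middle of the spout's lip, on its floor; 168 mm from the pan's centre and 82 mm above the bench when the pan is level. The pan is round, inside radius 132 mm, its rim 145 mm above the bench; its wall is open for 42 degrees either side of -x, where the spout (walls 126 mm above the bench) narrows to 104 mm at the lip.
- rotor (a joint): Angle of the turntable in the pan, rad, counter-clockwise from above, endless; it stays where it is left (friction some 2.5 N at the knob). Four equal quarter compartments; one is centred on the spout when this angle is a multiple of pi/2, and within 0.1 rad is near enough. At 0 the dividers (4 mm thick, tops 138 mm above the bench) stand at 45, 135, 225 and 315 degrees from the carousel's +x.
- knob (a point): Turning knob of the turntable: upright black round knob, 22 mm in diameter, 36 mm high (141 to 177 mm above the bench), on a divider 90 mm from the turntable's axis, at 45 degrees from the carousel's +x when rotor is 0. The point is on its axis, 161 mm above the bench. Nothing else on the pan reaches above 150 mm.
- lunchbox: Blue divided lunch box, loose, 0.7 kg, outside 136 x 241 x 37 mm, walls and floor 3 mm, rim 37 mm above the bench. Origin on the underside, below the centre of the snack half, in front of and below the spout; the snack half is inside 130 mm along x, 116 mm along y, 34 mm deep; the other half, at -y, holds a sandwich. Its axes are about the carousel's.
- red1: One of three red wax-coated mini cheeses, a disc 38 mm in diameter and 16 mm thick with edges rounded by 3.5 mm, 26 g; origin at its centre, z along its axis. Lying flat in the box its top is 19 mm above the bench; standing on edge it sticks out 4 mm above the rim.
- red2: One of three red wax-coated mini cheeses, a disc 38 mm in diameter and 16 mm thick with edges rounded by 3.5 mm, 26 g; origin at its centre, z along its axis. Lying flat in the box its top is 19 mm above the bench; standing on edge it sticks out 4 mm above the rim.
- red3: One of three red wax-coated mini cheeses, a disc 38 mm in diameter and 16 mm thick with edges rounded by 3.5 mm, 26 g; origin at its centre, z along its axis. Lying flat in the box its top is 19 mm above the bench; standing on edge it sticks out 4 mm above the rim.
- yellow1: One of three yellow mini cheeses, same size; stays in the carousel.
- yellow2: One of three yellow mini cheeses, same size; stays in the carousel.
- yellow3: One of three yellow mini cheeses, same size; stays in the carousel.
- green1: One of three green mini cheeses, same size; stays in the carousel.
- green2: One of three green mini cheeses, same size; stays in the carousel.
- green3: One of three green mini cheeses, same size; stays in the carousel.
- box_lid: The lunch box's blue lid, 245 x 140 x 8 mm, lying on the bench; leave it. Origin under its centre.
- mustard: Yellow squeeze bottle, 60 mm in diameter, 170 mm high, standing past the lunch box; leave it. Origin under its centre.
Mind the look-alikes: they are no part of the job. Leave any black or white look-alike of the green3 alone.

How it is judged (in metres and radians):
On the way, in this order (a step that is already met when the one before it is completed fails the run):
1. the three red cheeses have been turned round to the spout, with the pan still level (value of joint pan below 0.06 rad and x of each of red1, red2, red3 in the frame of carousel below -0.03 m and y of red1 in the frame of carousel between -0.075 and 0.075 m and height (world z) of each of red1, red2, red3 above 0.08 m and y of red2 in the frame of carousel between -0.075 and 0.075 m and y of red3 in the frame of carousel between -0.075 and 0.075 m), for 0.2 s.
2. the pan has been tipped and the three red cheeses have slid into the snack half of the lunch box (value of joint pan above 0.2 rad and x of red1 in the frame of lunchbox between -0.068 and 0.068 m and y of red1 in the frame of lunchbox between -0.061 and 0.061 m and z of each of red1, red2, red3 in the frame of lunchbox below 0.043 m and x of red2 in the frame of lunchbox between -0.068 and 0.068 m and y of red2 in the frame of lunchbox between -0.061 and 0.061 m and x of red3 in the frame of lunchbox between -0.068 and 0.068 m and y of red3 in the frame of lunchbox between -0.061 and 0.061 m), for 0.1 s.
At the end, for the whole second after the job is handed in: The pan is back level (within 0.04 rad); all three red cheeses lie at rest in the snack half of the lunch box with no part more than 1.5 mm above its rim; the yellow and green cheeses are still in the carousel; the lunch box stands level within 30 mm of where it was (value of joint pan below 0.04 rad and x of red1 in the frame of lunchbox between -0.066 and 0.066 m and y of red1 in the frame of lunchbox between -0.059 and 0.059 m and ((angle between the z axis of red1 and the z axis of lunchbox, either way round below 0.2 rad and z of red1 in the frame of lunchbox below 0.0276 m) or (angle between the z axis of red1 and the z axis of lunchbox, either way round below 0.4 rad and z of red1 in the frame of lunchbox below 0.0251 m) or (angle between the z axis of red1 and the z axis of lunchbox, either way round below 0.6 rad and z of red1 in the frame of lunchbox below 0.0231 m) or (angle between the z axis of red1 and the z axis of lunchbox, either way round below 0.8 rad and z of red1 in the frame of lunchbox below 0.0217 m) or (angle between the z axis of red1 and the z axis of lunchbox, either way round below 1 rad and z of red1 in the frame of lunchbox below 0.0201 m)) and linear speed of each of red1, red2, red3 below 0.02 m/s and x of red2 in the frame of lunchbox between -0.066 and 0.066 m and y of red2 in the frame of lunchbox between -0.059 and 0.059 m and ((angle between the z axis of red2 and the z axis of lunchbox, either way round below 0.2 rad and z of red2 in the frame of lunchbox below 0.0276 m) or (angle between the z axis of red2 and the z axis of lunchbox, either way round below 0.4 rad and z of red2 in the frame of lunchbox below 0.0251 m) or (angle between the z axis of red2 and the z axis of lunchbox, either way round below 0.6 rad and z of red2 in the frame of lunchbox below 0.0231 m) or (angle between the z axis of red2 and the z axis of lunchbox, either way round below 0.8 rad and z of red2 in the frame of lunchbox below 0.0217 m) or (angle between the z axis of red2 and the z axis of lunchbox, either way round below 1 rad and z of red2 in the frame of lunchbox below 0.0201 m)) and x of red3 in the frame of lunchbox between -0.066 and 0.066 m and y of red3 in the frame of lunchbox between -0.059 and 0.059 m and ((angle between the z axis of red3 and the z axis of lunchbox, either way round below 0.2 rad and z of red3 in the frame of lunchbox below 0.0276 m) or (angle between the z axis of red3 and the z axis of lunchbox, either way round below 0.4 rad and z of red3 in the frame of lunchbox below 0.0251 m) or (angle between the z axis of red3 and the z axis of lunchbox, either way round below 0.6 rad and z of red3 in the frame of lunchbox below 0.0231 m) or (angle between the z axis of red3 and the z axis of lunchbox, either way round below 0.8 rad and z of red3 in the frame of lunchbox below 0.0217 m) or (angle between the z axis of red3 and the z axis of lunchbox, either way round below 1 rad and z of red3 in the frame of lunchbox below 0.0201 m)) and horizontal distance between each of yellow1, yellow2, yellow3, green1, green2, green3 and carousel below 0.125 m and height (world z) of each of yellow1, yellow2, yellow3, green1, green2, green3 above 0.08 m and distance of lunchbox from where it was at the start of the episode below 0.03 m and angle between lunchbox's own z axis and vertical below 0.05 rad); the robot touches nothing.
It fails at once if the pan was let fall (faster than 2 rad/s) (velocity of joint pan below -2 rad/s).
It fails at once if a yellow or green cheese left the carousel (height (world z) of any of yellow1, yellow2, yellow3, green1, green2, green3 below 0.06 m).
It fails at once if the bottle or the lid was pushed away or knocked over (distance of any of mustard, box_lid from where it was at the start of the episode above 0.04 m or angle between any of mustard, box_lid's own z axis and vertical above 0.4 rad).
It also fails if it takes over 70 s, if anything falls off the work surface, if the arm or the gripper's body presses on something with over 40 N, if the wrist force passes 120 N, or if a joint passes its speed limit or range.

## Robot

A 6-joint arm with a two-finger parallel gripper is mounted at the origin on the work surface. World frame = base frame: x ahead of the robot, y to its left, z up, the work surface at z = 0. Lengths are in m, angles in degrees, forces in N, time in s.
With the tool pointing down it reaches from about 0.25 to 0.725 m from the base axis. Payload 9.7 kg.
Tool frame: the origin (TCP) lies between the finger pads; the fingertips stand 19 mm ahead of it and the grasp point (between the pads) is the TCP; z points along the fingers, y is the line along which they close (so a half turn about z gives the same grasp; the last joint's range is limited). The gripper opens to 85 mm and grips with 20 to 120 N. Pads are 22 mm wide; open, the fingers measure 114 mm over their backs; the gripper's body (76 mm by 85 mm) begins 54 mm behind the grasp point. The pads swing forward as they close: fully open they stand 13 mm farther back than shut.
Start: joints at [69.614, 4.979, 10.078, 95.1, 0, 90], TCP at [0.192, 0.516, 0.25] pointing down, gripper open.
Joint ranges: [-179.16, 179.16], [-48.56, 103.87], [-65.8, 70.77], [-126.05, 130.52], [-82.76, 87.17], [-180, 180]. Speed limits (degrees/s): [127.2, 127.2, 147.25, 180, 180, 180].

## Interface

Orientations are given as [roll, pitch, yaw] about the fixed x, y, z axes, in that order (R = Rz(yaw) Ry(pitch) Rx(roll)).
In Python, from workcell import telemetry, camera, calibration, workorder gives the robot as it stands.
- The arm moves only by the tool play_rows, never from a script. Its argument "increments" is a list of rows, each a list of 3 entries, a list of its own where there are three numbers: the shift along the tool's x, y, z in mm, then the turn, a rotation vector about the tool's x, y, z in degrees, then the closure, from 0 (fully open) to 1 (shut). In form: [[[x, y, z], [ax, ay, az], jaw], ...]. A call has 1 to 20 rows; each row is the pose to reach, as a shift and turn from the pose commanded when the call began, along the tool's axes at that moment; what a row does not reach only later rows make up. A row lasts 1/10 s, in which the tool goes at most 50 mm and 8.59 degrees, less where a joint would pass 70% of its speed; a pose out of reach is approached as far as the arm can. A call with a gripper value outside its range is refused whole. The fingers move at their own pace and stop on an object; "grip_force" is the grip in N (left out, the last holds). Time passes only in rows, so rows that repeat a pose let the fingers close. It gives the time, the measured TCP pose, the force, the opening and the grip force at its end, in the units of the state.
- telemetry.get_obs(): the state, without advancing time (a new reading comes with each control period).
- camera(name): name is "scene" or "top" or "wrist"; returns (picture, depth): 400x640x3 uint8, red, green, blue; 400x640 float32, m along the optical axis (not along the pixel's ray), 0 where there is no reading.
- calibration(name): a dict with "vertical_fov" (degrees; the focal length in pixels is half the picture's height over the tangent of half this angle, whatever the lens; pixels are square), "cx", "cy" (the principal point, pixels), "rvec" (rotation vector, rad) and "tvec" (3), from world to camera coordinates, as OpenCV has them; the wrist camera has in their place "hand_eye" (4x4, takes a point from camera to tool coordinates, whose origin is the TCP and whose axes are the flange's). Camera axes: x right, y down, z forward; pixel columns grow to the right and rows downward; lengths in m; the calibration is good to about 2 mm. A picture is of the moment at which its call begins: read the wrist's pose just before it. calibration takes no time and is no camera call.
- workorder.job_done(): hands the job in; it is judged then, once.
The state is a dict: "time": time; "q": joint angles; "qd": joint speeds; "joint_efforts": joint torques, N m; "ee_pos": TCP position; "tcp_rot": TCP orientation; "wrist_force": force on the tool from outside, world axes, zero at the start; "torque": the same for the moment, N m; "opening": finger opening in m; "grasp_force": force on a finger pad.
Only numpy, scipy, OpenCV 4.12 (cv2) and the standard library are available. Lean on these libraries where they do the work, as an engineer would, in place of code of your own. Each camera call takes 0.05 s, during which the arm holds its last target. There are 200 camera calls.

## Working session

There is one attempt and no reset: what is moved stays moved. The work goes in short steps, Python scripts to look and compute and a tool call to move; the robot and the scene stay as the last step left them, time stands still between calls to the robot, and variables do not carry over. Pictures are saved under pics/ and viewed, at most 10 in all, crops included, and the job is handed in when it is done.

Besides the shell and the picture viewer there is one more tool, called after "Request:" in YAML: its name, and indented under it one key for each argument. play_rows: Moves the arm, as the interface text tells. Its arguments: {"type":"object","properties":{"increments":{"type":"array"},"grip_force":{"type":"number"}},"required":["increments"]}

```bash
mkdir -p pics
cat > h.py <<'E'
import numpy as np, cv2
from workcell import telemetry, camera, calibration, workorder
from scipy.spatial.transform import Rotation as R
def cam(name):
    o=telemetry.get_obs(); p,d=camera(name); c=calibration(name)
    f=200/np.tan(np.radians(c["vertical_fov"])/2)
    if "rvec" in c:
        Rc=cv2.Rodrigues(np.array(c["rvec"],float))[0].T; t=-Rc@np.array(c["tvec"],float).ravel()
    else:
        H=np.array(c["hand_eye"]); Rt=R.from_euler('xyz',o["tcp_rot"],degrees=True).as_matrix()
        Rc=Rt@H[:3,:3]; t=Rt@H[:3,3]+np.array(o["ee_pos"])
    v,u=np.mgrid[0:400,0:640]
    ray=np.stack([(u-c["cx"])/f,(v-c["cy"])/f,np.ones_like(u,float)],-1)@Rc.T
    P=ray*d[...,None]+t; P[d==0]=np.nan
    return p,P,ray,t
def onplane(ray,t,u,v,z): 
    r=ray[int(round(v)),int(round(u))]; return t+r*(z-t[2])/r[2]
def save(n,p): cv2.imwrite("pics/"+n,p[...,::-1])
E
python3 - <<'E'
from h import *
o=telemetry.get_obs(); print(o)
for n in("scene","top"):
    p,P,ray,t=cam(n); save(n+"0.png",p); print(n,t,calibration(n))
E
```

```text
{'time': 0.0, 'q': array([6.96123168e+01, 5.00927563e+00, 1.00335056e+01, 9.50985328e+01,
       9.41267516e-04, 8.99994934e+01]), 'qd': array([-0.01786   ,  0.00056992,  0.02407103, -0.01884136,  0.00401275,
       -0.00715169]), 'joint_efforts': array([ 1.57101225e-03, -5.20383596e+01,  4.64810264e+01,  1.60456676e-02,
        4.47708396e-05, -6.92441517e-07]), 'ee_pos': array([0.19152826, 0.51535557, 0.24959206]), 'tcp_rot': array([-1.79925697e+02, -9.41923679e-04,  1.59612822e+02]), 'wrist_force': array([ 0.38234169, -0.00079138,  0.32029751]), 'torque': array([ 5.41095908e-02,  2.55860758e-02, -9.65784321e-05]), 'grasp_force': 0.0, 'opening': 0.08534022604865946}
scene [1.08785704 0.60313779 0.73792859] {'vertical_fov': 49.124369351890905, 'cx': 318.06749527168836, 'cy': 197.9985261897728, 'rvec': array([ 0.79052149,  2.44026338, -1.29922299]), 'tvec': array([ 0.5551364 , -0.03166606,  1.3351283 ])}
top [ 0.34520489 -0.1374402   1.51325015] {'vertical_fov': 45.39187617418172, 'cx': 321.4246977274842, 'cy': 200.8156630989109, 'rvec': array([ 2.15485866, -2.10210089,  0.19161379]), 'tvec': array([-0.15102276,  0.60461476,  1.42815103])}
```

View pics/top0.png

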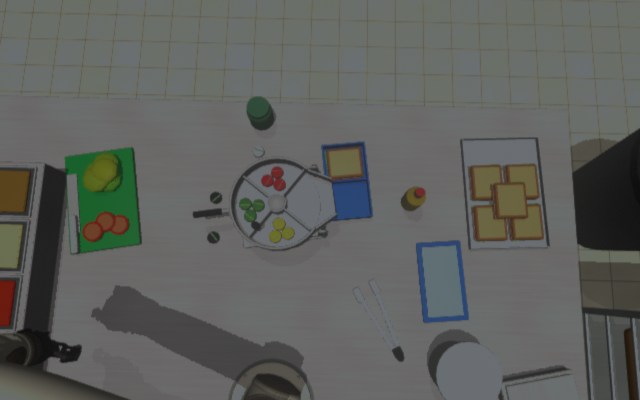

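View pics/scene0.png

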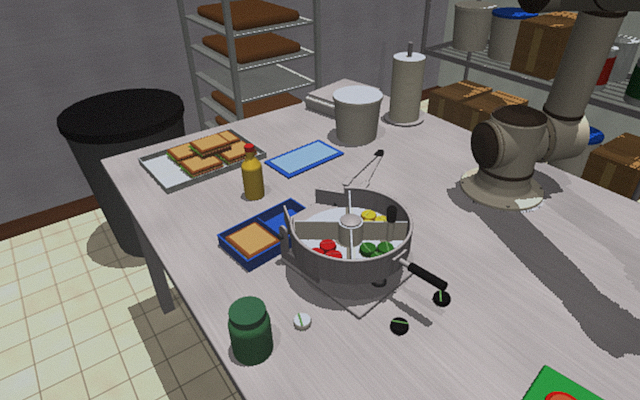

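The top view shows the pan at (277,204), black handle (207,213), black knob (256,227), red cheeses (272,180), green (252,208), yellow (282,231), lunch box (352,182) with the empty snack half at (352,200), and mustard at (415,197).
What could be taken for the knob or handle: black look-alike discs at (216,197) and (213,237), a white one at (258,152), and the tongs' black end at (398,353). The knob stands on a divider inside the pan, and the handle is the straight bar.

```bash
cat > m.py <<'E'
from h import *
p,P,ray,t=cam("top")
hsv=cv2.cvtColor(p,cv2.COLOR_RGB2HSV)
def blobs(m,amin=15):
    n,l,s,c=cv2.connectedComponentsWithStats(m.astype(np.uint8))
    return [(c[i].round(1),s[i,4],l==i) for i in range(1,n) if s[i,4]>=amin]
win=np.zeros((400,640),bool); win[130:260,180:390]=1
H,S,V=hsv[...,0],hsv[...,1],hsv[...,2]
for nm,m in dict(red=((H<6)|(H>174))&(S>150)&(V>80),yel=(abs(H-28)<6)&(S>130)&(V>90),grn=(abs(H-60)<15)&(S>100)&(V>40)).items():
    for c,a,l in blobs(m&win): print(nm,c,a,np.nanmedian(P[l],0).round(3), onplane(ray,t,*c,.098).round(3))
for c,a,l in blobs((V<42)&win): print('blk',c,a,np.nanmedian(P[l],0).round(3),np.nanmin(P[l],0).round(3),np.nanmax(P[l],0).round(3))
for c,a,l in blobs((abs(H-110)<12)&(S>120)&win):print('blu',c,a,np.nanmedian(P[l],0).round(3),cv2.minAreaRect(P[l][:,:2].astype(np.float32)))
# rim
Z=P[...,2]; m=(Z>.138)&(Z<.152)&win
pts=P[m][:,:2]
# circle fit robust
c=np.array([.3,.3])
for k in range(20):
    if k==0: c=np.nanmean(pts,0); q=pts
    A=np.c_[2*q,np.ones(len(q))]; x=np.linalg.lstsq(A,(q**2).sum(1),rcond=None)[0]; c=x[:2]; r=np.sqrt(x[2]+c@c)
    q=pts[abs(np.linalg.norm(pts-c,axis=1)-.134)<.02/(1+k*.1)+.003]
print('rim',c,r,len(q))
hk=(Z>.16)&(Z<.19)&win; print('knob?',np.nanmean(P[hk],0),hk.sum())
E
python3 m.py
python3 - <<'E'
from h import *
p=cv2.imread("pics/top0.png")[130:260,180:390]; cv2.imwrite("pics/c.png",cv2.resize(cv2.convertScaleAbs(p,alpha=1.5),None,fx=3.8,fy=3.8,interpolation=cv2.INTER_CUBIC))
E
```

```text
red [276.6 173.7] 45 [0.679 0.001 0.103] [0.68  0.001 0.098]
red [264.8 179.1] 41 [0.662 0.036 0.103] [0.663 0.037 0.098]
red [270.  181.7] 23 [0.654 0.021 0.102] [0.654 0.021 0.098]
red [277.  182.6] 45 [ 0.652 -0.     0.102] [ 0.652 -0.     0.098]
red [282.  185.6] 20 [ 0.643 -0.016  0.102] [ 0.643 -0.016  0.098]
yel [277.1 227.9] 138 [ 0.517 -0.007  0.103] [ 0.515 -0.006  0.098]
yel [285.5 233.4] 61 [ 0.498 -0.031  0.104] [ 0.501 -0.033  0.098]
yel [290.8 231.6] 28 [ 0.505 -0.048  0.103] [ 0.504 -0.048  0.098]
yel [275.3 239.4] 29 [ 0.481 -0.002  0.102] [ 0.482 -0.001  0.098]
blk [213.4 195.4] 20 [0.624 0.209 0.018] [0.614 0.197 0.012] [0.632 0.216 0.025]
blk [207.1 212.9] 118 [0.552 0.199 0.12 ] [0.542 0.161 0.11 ] [0.562 0.239 0.126]
blu [362.8 153.9] 35 [ 0.769 -0.265  0.008] ((0.7750476002693176, -0.26566141843795776), (0.05620381608605385, 0.005527762230485678), 18.077882766723633)
blu [353.5 180.5] 219 [ 0.68  -0.242  0.008] ((0.6939634680747986, -0.22807955741882324), (0.10930047184228897, 0.11291473358869553), 0.8151150941848755)
rim [ 0.58632198 -0.00388359] 0.13354426367013583 535
knob? [0.51385285 0.04990552 0.17601084] 52
```

View pics/c.png

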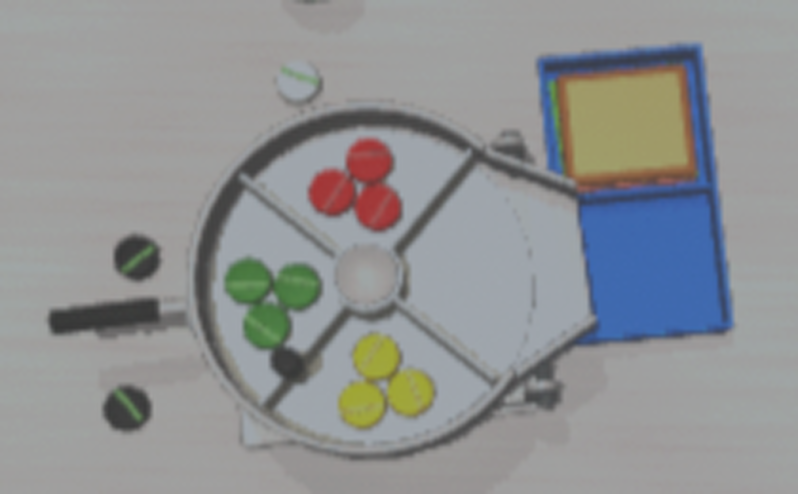

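The crop confirms it: the knob is the black upright on the divider at crop (288,362), and the reds need about 90° clockwise. The handle is 206 mm from the centre and the knob 90 mm at 175 mm height, both as described.

```bash
cat > g.py <<'E'
from h import *
def inc(pos,rpy=None,o=None,base=None):
    """increments from the present pose to world pos and rpy"""
    o=o or telemetry.get_obs()
    R0=R.from_euler('xyz',o["tcp_rot"],degrees=True); p0=np.array(o["ee_pos"])
    if base: p0=np.array(base[0]); R0=R.from_euler('xyz',base[1],degrees=True)
    R1=R0 if rpy is None else R.from_euler('xyz',rpy,degrees=True)
    return (R0.inv().apply(np.array(pos)-p0)*1000).round(1).tolist(), (R0.inv()*R1).as_rotvec(degrees=True).round(1).tolist()
E
python3 - <<'E'
from g import *
print(inc([.514,.05,.25],[180,0,143.3]))
E
```

```text
([-464.4, -324.0, 0.1], [-0.1, 0.0, 16.3])
```

Request:
play_rows:
  increments:
    - [[-464,-324,0],[0,0,16.3],0]
    - [[-464,-324,0],[0,0,16.3],0]
    - [[-464,-324,0],[0,0,16.3],0]
    - [[-464,-324,0],[0,0,16.3],0]
    - [[-464,-324,0],[0,0,16.3],0]
    - [[-464,-324,0],[0,0,16.3],0]
    - [[-464,-324,0],[0,0,16.3],0]
    - [[-464,-324,0],[0,0,16.3],0]
    - [[-464,-324,0],[0,0,16.3],0]
    - [[-464,-324,0],[0,0,16.3],0]
    - [[-464,-324,0],[0,0,16.3],0]
    - [[-464,-324,0],[0,0,16.3],0]
    - [[-464,-324,0],[0,0,16.3],0]
    - [[-464,-324,0],[0,0,16.3],0]
    - [[-464,-324,0],[0,0,16.3],0]
    - [[-464,-324,0],[0,0,16.3],0]

```text
time: 1.75
ee_pos: [0.5131, 0.0514, 0.2506]
tcp_rot: [180.0, 0.0, 143.4]
wrist_force: [-0.4, 0.1, -0.5]
opening: 0.085
grasp_force: 0.0
```

Run:
```python
from g import *
p,P,ray,t=cam("wrist"); save("w1.png",p)
Z=P[...,2]
m=(Z>.165)&(Z<.185); n,l,s,c=cv2.connectedComponentsWithStats(m.astype(np.uint8))
for i in range(1,n):
    if s[i,4]>60: print(c[i],s[i,4],np.nanmean(P[l==i],0))
o=telemetry.get_obs(); print(o["ee_pos"],o["tcp_rot"],o["q"])
```

```text
[319.18406889 220.39074273] 929 [0.51235868 0.05194254 0.17533992]
[0.51322256 0.05127967 0.2506235 ] [1.79975990e+02 1.88624423e-02 1.43414014e+02] [5.70327190e+00 2.49247303e-01 5.21003132e+00 9.49306747e+01
 5.06946567e-03 4.22892555e+01]
```

View pics/w1.png

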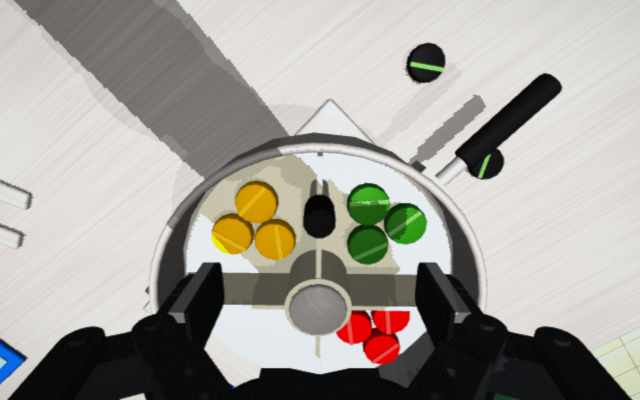

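The wrist view shows the knob at (319,215), centred between the open fingers, with the green and yellow cheeses either side and lower. I'm descending to grip it.

Request:
play_rows:
  increments:
    - [[0,0,40],[0,0,0],0]
    - [[0,0,70],[0,0,0],0]
    - [[0,0,82],[0,0,0],0]
    - [[0,0,82],[0,0,0],0]
    - [[0,0,82],[0,0,0],1]
    - [[0,0,82],[0,0,0],1]
    - [[0,0,82],[0,0,0],1]
    - [[0,0,82],[0,0,0],1]
    - [[0,0,82],[0,0,0],1]
    - [[0,0,82],[0,0,0],1]
    - [[0,0,82],[0,0,0],1]
    - [[0,0,82],[0,0,0],1]
  grip_force: 30

```text
time: 3.0
ee_pos: [0.5139, 0.0503, 0.169]
tcp_rot: [180.0, 0.1, 143.3]
wrist_force: [-0.7, 0.6, 5.3]
opening: 0.0209
grasp_force: 29.3
```

Run:
```python
from g import *
o=telemetry.get_obs()
print(o["ee_pos"],o["tcp_rot"],o["opening"],o["wrist_force"],o["grasp_force"])
p0=np.array(o["ee_pos"]);c=np.array([.5863,-.0039]); d=p0[:2]-c; print('r',np.linalg.norm(d),np.degrees(np.arctan2(d[1],d[0])))
# arc relative to the knob, radius .09, rotating -90: tool x is radial inward/outward
r=d/np.linalg.norm(d)*.09; c=p0[:2]-r
yaw=o["tcp_rot"][2]
for a in range(0,91,6):
    w=np.radians(-a); q=c+np.array([[np.cos(w),-np.sin(w)],[np.sin(w),np.cos(w)]])@r
    print(a,*inc([*q,p0[2]],[180,0,yaw-a],o))
# handle direction
p,P,ray,t=cam("top"); Z=P[...,2]; V=p.max(2)
win=np.zeros((400,640),bool);win[195:230,185:225]=1
m=(V<45)&win&(Z>.11)&(Z<.13); q=P[m][:,:2]; l=cv2.fitLine(q.astype(np.float32),cv2.DIST_HUBER,0,.01,.01).ravel(); print(l,np.degrees(np.arctan2(l[1],l[0])))
```

```text
[0.51394074 0.05026214 0.16904518] [1.79950573e+02 5.35341801e-02 1.43318114e+02] 0.020929926184642365 [-0.74719926  0.63806486  5.25807332] 29.33450013399124
r 0.09038472613218287 143.18452021673795
0 [0.0, 0.0, 0.0] [0.0, 0.1, 0.0]
6 [-0.5, 9.4, 0.0] [0.1, 0.1, 6.0]
12 [-2.0, 18.7, 0.0] [0.1, 0.0, 12.0]
18 [-4.5, 27.8, 0.0] [0.1, 0.0, 18.0]
24 [-7.9, 36.6, 0.0] [0.1, 0.0, 24.0]
30 [-12.2, 45.0, 0.1] [0.1, 0.0, 30.0]
36 [-17.3, 52.9, 0.1] [0.1, 0.0, 36.0]
42 [-23.3, 60.2, 0.1] [0.1, 0.0, 42.0]
48 [-29.9, 66.8, 0.1] [0.1, 0.0, 48.0]
54 [-37.3, 72.7, 0.1] [0.1, 0.0, 54.0]
60 [-45.2, 77.8, 0.1] [0.1, 0.0, 60.0]
66 [-53.6, 82.1, 0.1] [0.1, 0.0, 66.0]
72 [-62.4, 85.4, 0.1] [0.1, 0.0, 72.0]
78 [-71.5, 87.9, 0.1] [0.1, 0.0, 78.0]
84 [-80.8, 89.3, 0.2] [0.1, 0.0, 84.0]
90 [-90.2, 89.8, 0.2] [0.1, 0.0, 90.0]
[0.92744744 0.37395352 0.5450575  0.23673609] 21.959648
```

Request:
play_rows:
  increments:
    - [[0,5,0],[0,0,3],1]
    - [[-0.5,9.4,0],[0,0,6],1]
    - [[-2,18.7,0],[0,0,12],1]
    - [[-4.5,27.8,0],[0,0,18],1]
    - [[-7.9,36.6,0],[0,0,24],1]
    - [[-12.2,45,0],[0,0,30],1]
    - [[-17.3,52.9,0],[0,0,36],1]
    - [[-23.3,60.2,0],[0,0,42],1]
    - [[-29.9,66.8,0],[0,0,48],1]
    - [[-37.3,72.7,0],[0,0,54],1]
    - [[-45.2,77.8,0],[0,0,60],1]
    - [[-53.6,82.1,0],[0,0,66],1]
    - [[-62.4,85.4,0],[0,0,72],1]
    - [[-71.5,87.9,0],[0,0,78],1]
    - [[-80.8,89.3,0],[0,0,84],1]
    - [[-85.5,89.6,0],[0,0,87],1]
    - [[-89.7,89.8,0],[0,0,89.7],1]
    - [[-89.7,89.8,0],[0,0,89.7],1]
    - [[-89.7,89.8,0],[0,0,89.7],1]

```text
time: 4.95
ee_pos: [0.6396, 0.0678, 0.169]
tcp_rot: [179.9, 0.0, 53.6]
wrist_force: [-0.5, -3.7, 6.3]
opening: 0.0211
grasp_force: 29.6
```

Request:
play_rows:
  increments:
    - [[0,0,0],[0,0,0],0.6]
    - [[0,0,0],[0,0,0],0]
    - [[0,0,0],[0,0,0],0]
    - [[0,0,0],[0,0,0],0]
    - [[0,0,0],[0,0,0],0]
    - [[0,0,-50],[0,0,0],0]
    - [[0,0,-80],[0,0,0],0]
    - [[0,0,-80],[0,0,0],0]
    - [[-150,-50,-80],[0,0,0],0]
    - [[-150,-50,-80],[0,0,0],0]
    - [[-150,-50,-80],[0,0,0],0]
    - [[-150,-50,-80],[0,0,0],0]
    - [[-150,-50,-80],[0,0,0],0]

```text
time: 6.25
ee_pos: [0.5092, -0.0232, 0.2487]
tcp_rot: [179.9, -0.0, 53.5]
wrist_force: [1.5, -0.5, 0.1]
opening: 0.0854
grasp_force: 0.0
```

```bash
python3 m.py
python3 - <<'E'
from g import *
print(telemetry.get_obs()["q"])
p,P,ray,t=cam("top"); q=p[130:260,180:390]; save("t2.png",cv2.resize(cv2.convertScaleAbs(q,alpha=1.5),None,fx=3.8,fy=3.8,interpolation=cv2.INTER_CUBIC))
E
```

```text
red [302.9 191.3] 33 [ 0.627 -0.08   0.103] [ 0.629 -0.08   0.098]
blk [213.4 195.4] 20 [0.624 0.209 0.016] [0.615 0.197 0.009] [0.632 0.216 0.022]
blk [292. 205.] 52 [ 0.501 -0.078  0.655] [ 0.473 -0.084  0.294] [ 0.558 -0.058  0.678]
blk [206.7 213. ] 110 [0.551 0.201 0.12 ] [0.542 0.162 0.111] [0.561 0.238 0.129]
blu [363.7 161.2] 70 [ 0.752 -0.269  0.006] ((0.7512009739875793, -0.2689076364040375), (0.10743872076272964, 0.008523928001523018), 8.16617488861084)
blu [350.8 182. ] 163 [ 0.679 -0.228  0.007] ((0.6829383969306946, -0.22756841778755188), (0.11019507050514221, 0.03563344478607178), 87.2510757446289)
rim [ 0.58637858 -0.00410492] 0.13352416031612044 234
knob? [nan nan nan] 0
[-2.53974972e+00 -5.24546181e-01  4.19527045e+00  9.46567482e+01
  1.22863008e-02  1.23894581e+02]m.py:23: RuntimeWarning: Mean of empty slice
  hk=(Z>.16)&(Z<.19)&win; print('knob?',np.nanmean(P[hk],0),hk.sum())
```

View pics/t2.png

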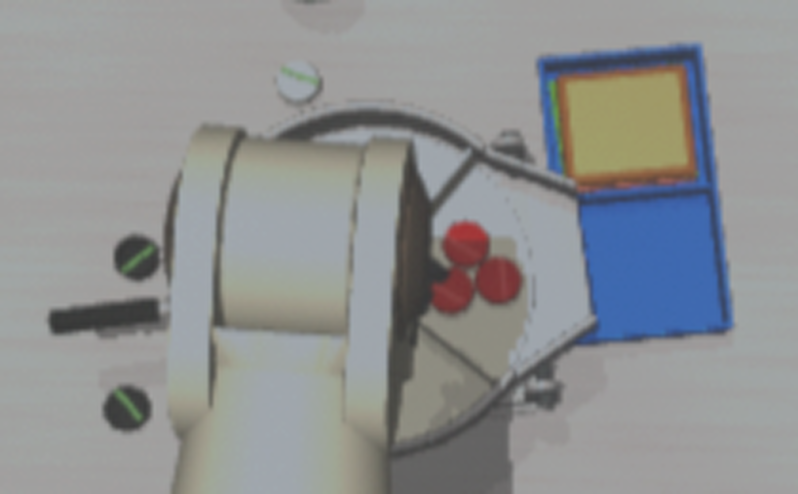

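The reds are now centred on the spout (red cheeses at crop 470,270, dividers symmetric about it). Next, the handle.

Run:
```python
from g import *
print(inc([.552,.199,.23],[180,0,99.7]))
```

```text
([202.6, -98.0, 18.3], [0.0, -0.0, -46.1])
```

Request:
play_rows:
  increments:
    - [[203,-98,18],[0,0,-46],0]
    - [[203,-98,18],[0,0,-46],0]
    - [[203,-98,18],[0,0,-46],0]
    - [[203,-98,18],[0,0,-46],0]
    - [[203,-98,18],[0,0,-46],0]
    - [[203,-98,18],[0,0,-46],0]
    - [[203,-98,18],[0,0,-46],0]
    - [[203,-98,18],[0,0,-46],0]
    - [[203,-98,18],[0,0,-46],0]

```text
time: 7.25
ee_pos: [0.5518, 0.199, 0.2302]
tcp_rot: [-180.0, 0.0, 99.5]
wrist_force: [-0.3, -0.3, 0.2]
opening: 0.0855
grasp_force: 0.0
```

Run:
```python
from g import *
o=telemetry.get_obs(); print(o["ee_pos"],o["tcp_rot"],o["q"])
p,P,ray,t=cam("wrist"); Z=P[...,2]; V=p.max(2)
m=(V<60)&(Z>.1)&(Z<.13); n,l,s,c=cv2.connectedComponentsWithStats(m.astype(np.uint8))
for i in range(1,n):
    if s[i,4]>200:
        q=P[l==i]; f=cv2.fitLine(q[:,:2].astype(np.float32),cv2.DIST_HUBER,0,.01,.01).ravel(); e=q[:,:2]@f[:2]
        print(c[i],s[i,4],q.mean(0),q.max(0),f,np.degrees(np.arctan2(f[1],f[0])),np.ptp(e), f[2:]+f[:2]*((e.max()+e.min())/2-f[2:]@f[:2]))
```

```text
[0.55182943 0.19898418 0.2301512 ] [-1.79993795e+02  5.00113188e-04  9.95077434e+01] [1.98285161e+01 9.70956467e+00 1.30611737e+01 9.33578034e+01
 6.19688033e-04 1.00320773e+02]
[321.68820327 196.33974592] 2755 [0.5529213  0.20405374 0.11767445] [0.56867434 0.24382866 0.12176193] [ 0.14788258 -0.9890049   0.5529213   0.20405373] -81.49576 0.08596374672393947 [0.55343985 0.20058577]
[319.0541754  292.11792876] 3341 [0.56454949 0.12232952 0.11577285] [0.65245557 0.13906442 0.12999791] [0.9851269  0.17182823 0.57069105 0.12625569] 9.894133 0.16985494824064634 [0.56435031 0.12514972]
[625.04537205 366.95462795] 551 [0.85906406 0.08412129 0.10709971] [0.87275671 0.09847248 0.11546587] [0.4937697  0.8695927  0.8585135  0.08343603] 60.41134 0.03430310657126229 [0.85997351 0.08600735]
```

Request:
play_rows:
  increments:
    - [[0,1.5,45],[0,0,1],0]
    - [[0,1.5,85],[0,0,1],0]
    - [[0,1.5,110],[0,0,1],0]
    - [[0,1.5,119],[0,0,1],0]
    - [[0,1.5,119],[0,0,1],0]
    - [[0,1.5,119],[0,0,1],1]
    - [[0,1.5,119],[0,0,1],1]
    - [[0,1.5,119],[0,0,1],1]
    - [[0,1.5,119],[0,0,1],1]
    - [[0,1.5,119],[0,0,1],1]
    - [[0,1.5,119],[0,0,1],1]
    - [[0,1.5,119],[0,0,1],1]
    - [[0,1.5,119],[0,0,1],1]
    - [[0,1.5,119],[0,0,1],1]
  grip_force: 50

```text
time: 8.7
ee_pos: [0.5536, 0.1995, 0.1121]
tcp_rot: [179.9, -0.0, 98.6]
wrist_force: [2.4, 0.1, 5.7]
opening: 0.0184
grasp_force: 48.9
```

Run:
```python
from g import *
o=telemetry.get_obs(); print(o["ee_pos"],o["tcp_rot"],o["q"],o["opening"])
p=np.array(o["ee_pos"]); c=np.array([.5864,-.0041]); d=np.linalg.norm(p[:2]-c); r=d+.125; h=p[2]-.085; print(r,h)
for a in np.arange(0,.69,.04):
    x=r*np.cos(a)-h*np.sin(a)-r; z=r*np.sin(a)+h*np.cos(a)-h
    print([[round(x*1000,1),0,round(-z*1000,1)],[0,round(np.degrees(a),1),0],1],end=', ')
```

```text
[0.55359677 0.19950277 0.11208646] [ 1.79896746e+02 -1.20059631e-02  9.86129614e+01] [ 1.98216750e+01  9.62462171e+00 -7.23452546e-02  8.01994148e+01
 -8.29393097e-03  1.01208717e+02] 0.01842793680906821
0.3312283708303583 0.027086461970872805
[[np.float64(0.0), 0, np.float64(-0.0)], [0, np.float64(0.0), 0], 1], [[np.float64(-1.3), 0, np.float64(-13.2)], [0, np.float64(2.3), 0], 1], [[np.float64(-3.2), 0, np.float64(-26.4)], [0, np.float64(4.6), 0], 1], [[np.float64(-5.6), 0, np.float64(-39.5)], [0, np.float64(6.9), 0], 1], [[np.float64(-8.5), 0, np.float64(-52.4)], [0, np.float64(9.2), 0], 1], [[np.float64(-12.0), 0, np.float64(-65.3)], [0, np.float64(11.5), 0], 1], [[np.float64(-15.9), 0, np.float64(-78.0)], [0, np.float64(13.8), 0], 1], [[np.float64(-20.4), 0, np.float64(-90.5)], [0, np.float64(16.0), 0], 1], [[np.float64(-25.3), 0, np.float64(-102.8)], [0, np.float64(18.3), 0], 1], [[np.float64(-30.8), 0, np.float64(-114.9)], [0, np.float64(20.6), 0], 1], [[np.float64(-36.7), 0, np.float64(-126.8)], [0, np.float64(22.9), 0], 1], [[np.float64(-43.1), 0, np.float64(-138.5)], [0, np.float64(25.2), 0], 1], [[np.float64(-49.9), 0, np.float64(-149.9)], [0, np.float64(27.5), 0], 1], [[np.float64(-57.2), 0, np.float64(-161.0)], [0, np.float64(29.8), 0], 1], [[np.float64(-65.0), 0, np.float64(-171.8)], [0, np.float64(32.1), 0], 1], [[np.float64(-73.1), 0, np.float64(-182.3)], [0, np.float64(34.4), 0], 1], [[np.float64(-81.7), 0, np.float64(-192.4)], [0, np.float64(36.7), 0], 1], [[np.float64(-90.7), 0, np.float64(-202.2)], [0, np.float64(39.0), 0], 1],
```

Request:
play_rows:
  increments:
    - [[-0.5,0,-6],[0,1.1,0],1]
    - [[-1.3,0,-13.2],[0,2.3,0],1]
    - [[-3.2,0,-26.4],[0,4.6,0],1]
    - [[-5.6,0,-39.5],[0,6.9,0],1]
    - [[-8.5,0,-52.4],[0,9.2,0],1]
    - [[-12,0,-65.3],[0,11.5,0],1]
    - [[-15.9,0,-78],[0,13.8,0],1]
    - [[-18.1,0,-84.3],[0,14.9,0],1]
    - [[-20.4,0,-90.5],[0,16,0],1]
    - [[-20.4,0,-90.5],[0,16,0],1]

```text
time: 9.7
ee_pos: [0.5567, 0.1795, 0.2021]
tcp_rot: [179.9, -16.1, 98.6]
wrist_force: [5.0, 6.2, -2.6]
opening: 0.0183
grasp_force: 49.4
```

Run:
```python
from g import *
o=telemetry.get_obs(); print(o["ee_pos"],o["tcp_rot"],o["q"],o["opening"])
s=.02
b=([0,0,0],[0,0,0])
r,h=.3312,.0271
f=lambda a:np.array([r*np.cos(a)-h*np.sin(a),r*np.sin(a)+h*np.cos(a)])
a0=.28; c,sn=np.cos(a0),np.sin(a0)
for a in list(np.arange(.30,.67,.02)):
    d=(f(a)-f(a0))*1000; x=d[0]*c+d[1]*sn; z=-( -d[0]*sn+d[1]*c)
    print(f"[[{x:.1f}, 0, {z:.1f}], [0, {np.degrees(a-a0):.1f}, 0], 1]",end=', ')
```

```text
[0.5566852  0.17947898 0.20210342] [179.93093644 -16.1381995   98.62253869] [10.61313148  7.69812492  6.53904745 88.19321955 16.12568581 92.09213823] 0.018253591493536326
[[-0.6, 0, -6.6], [0, 1.1, 0], 1], [[-1.3, 0, -13.2], [0, 2.3, 0], 1], [[-2.2, 0, -19.8], [0, 3.4, 0], 1], [[-3.2, 0, -26.4], [0, 4.6, 0], 1], [[-4.4, 0, -32.9], [0, 5.7, 0], 1], [[-5.6, 0, -39.5], [0, 6.9, 0], 1], [[-7.0, 0, -46.0], [0, 8.0, 0], 1], [[-8.5, 0, -52.4], [0, 9.2, 0], 1], [[-10.2, 0, -58.9], [0, 10.3, 0], 1], [[-12.0, 0, -65.3], [0, 11.5, 0], 1], [[-13.9, 0, -71.6], [0, 12.6, 0], 1], [[-15.9, 0, -78.0], [0, 13.8, 0], 1], [[-18.1, 0, -84.2], [0, 14.9, 0], 1], [[-20.4, 0, -90.5], [0, 16.0, 0], 1], [[-22.8, 0, -96.7], [0, 17.2, 0], 1], [[-25.3, 0, -102.8], [0, 18.3, 0], 1], [[-28.0, 0, -108.9], [0, 19.5, 0], 1], [[-30.8, 0, -114.9], [0, 20.6, 0], 1], [[-33.7, 0, -120.9], [0, 21.8, 0], 1],
```

Request:
play_rows:
  increments:
    - [[-0.6,0,-6.6],[0,1.1,0],1]
    - [[-1.3,0,-13.2],[0,2.3,0],1]
    - [[-2.2,0,-19.8],[0,3.4,0],1]
    - [[-3.2,0,-26.4],[0,4.6,0],1]
    - [[-4.4,0,-32.9],[0,5.7,0],1]
    - [[-5.6,0,-39.5],[0,6.9,0],1]
    - [[-7.0,0,-46.0],[0,8.0,0],1]
    - [[-8.5,0,-52.4],[0,9.2,0],1]
    - [[-10.2,0,-58.9],[0,10.3,0],1]
    - [[-12.0,0,-65.3],[0,11.5,0],1]
    - [[-13.9,0,-71.6],[0,12.6,0],1]
    - [[-15.9,0,-78.0],[0,13.8,0],1]
    - [[-18.1,0,-84.2],[0,14.9,0],1]
    - [[-20.4,0,-90.5],[0,16.0,0],1]
    - [[-22.8,0,-96.7],[0,17.2,0],1]
    - [[-22.8,0,-96.7],[0,17.2,0],1]
    - [[-22.8,0,-96.7],[0,17.2,0],1]
    - [[-22.8,0,-96.7],[0,17.2,0],1]

```text
time: 11.5
ee_pos: [0.5641, 0.1319, 0.2884]
tcp_rot: [179.9, -33.3, 98.7]
wrist_force: [8.0, 6.8, -1.1]
opening: 0.0179
grasp_force: 49.5
```

Run:
```python
from g import *
o=telemetry.get_obs(); print(o["ee_pos"],o["tcp_rot"],o["q"],o["opening"])
p,P,ray,t=cam("scene"); a=p
p,P,ray,t=cam("top"); q=np.vstack([cv2.resize(a[160:360,180:480],(600,400)),cv2.resize(p[130:260,180:480],(600,200))]); save("t3.png",cv2.convertScaleAbs(q,alpha=1.4))
```

```text
[0.56411237 0.13188656 0.28835605] [179.89568535 -33.31039087  98.68614348] [ -1.23155332  12.15132487  17.39745057 101.5820035   32.7708369
  78.2487758 ] 0.01789900605752003
```

View pics/t3.png

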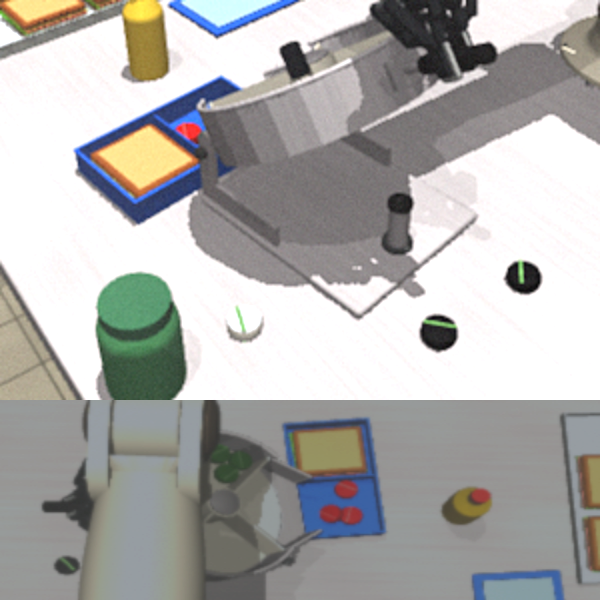

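All three reds are in the snack half (top crop at 345,489; 330,514; 352,516). Now I'm lowering the pan.

Run:
```python
import numpy as np
r,h=.3312,.0271
for a in list(np.linspace(.03,.27,9))+list(np.linspace(.3,.58,11)):
    x=r*np.cos(a)+h*np.sin(a)-r; z=r*np.sin(a)-h*np.cos(a)+h
    print(f"[[{x*1000:.1f}, 0, {z*1000:.1f}], [0, {-np.degrees(a):.1f}, 0], 1]",end=', ')
```

```text
[[0.7, 0, 9.9], [0, -1.7, 0], 1], [[1.0, 0, 19.9], [0, -3.4, 0], 1], [[1.1, 0, 29.9], [0, -5.2, 0], 1], [[0.9, 0, 39.8], [0, -6.9, 0], 1], [[0.3, 0, 49.8], [0, -8.6, 0], 1], [[-0.5, 0, 59.7], [0, -10.3, 0], 1], [[-1.6, 0, 69.6], [0, -12.0, 0], 1], [[-3.1, 0, 79.5], [0, -13.8, 0], 1], [[-4.8, 0, 89.3], [0, -15.5, 0], 1], [[-6.8, 0, 99.1], [0, -17.2, 0], 1], [[-8.9, 0, 108.1], [0, -18.8, 0], 1], [[-11.3, 0, 117.1], [0, -20.4, 0], 1], [[-14.0, 0, 126.1], [0, -22.0, 0], 1], [[-16.9, 0, 134.9], [0, -23.6, 0], 1], [[-20.0, 0, 143.7], [0, -25.2, 0], 1], [[-23.4, 0, 152.3], [0, -26.8, 0], 1], [[-27.0, 0, 160.9], [0, -28.4, 0], 1], [[-30.9, 0, 169.4], [0, -30.0, 0], 1], [[-35.0, 0, 177.7], [0, -31.6, 0], 1], [[-39.3, 0, 185.9], [0, -33.2, 0], 1],
```

Request:
play_rows:
  increments:
    - [[0.7,0,9.9],[0,-1.7,0],1]
    - [[1.0,0,19.9],[0,-3.4,0],1]
    - [[1.1,0,29.9],[0,-5.2,0],1]
    - [[0.9,0,39.8],[0,-6.9,0],1]
    - [[0.3,0,49.8],[0,-8.6,0],1]
    - [[-0.5,0,59.7],[0,-10.3,0],1]
    - [[-1.6,0,69.6],[0,-12.0,0],1]
    - [[-3.1,0,79.5],[0,-13.8,0],1]
    - [[-4.8,0,89.3],[0,-15.5,0],1]
    - [[-6.8,0,99.1],[0,-17.2,0],1]
    - [[-8.9,0,108.1],[0,-18.8,0],1]
    - [[-11.3,0,117.1],[0,-20.4,0],1]
    - [[-14.0,0,126.1],[0,-22.0,0],1]
    - [[-16.9,0,134.9],[0,-23.6,0],1]
    - [[-20.0,0,143.7],[0,-25.2,0],1]
    - [[-23.4,0,152.3],[0,-26.8,0],1]
    - [[-27.0,0,160.9],[0,-28.4,0],1]
    - [[-30.9,0,169.4],[0,-30.0,0],1]
    - [[-35.0,0,177.7],[0,-31.6,0],1]
    - [[-37.5,0,182.5],[0,-32.5,0],1]

```text
time: 13.6
ee_pos: [0.5535, 0.1993, 0.1138]
tcp_rot: [180.0, -0.6, 98.6]
wrist_force: [7.2, 1.0, -5.0]
opening: 0.0186
grasp_force: 49.4
```

Run:
```python
from g import *
o=telemetry.get_obs(); print(o["ee_pos"],o["tcp_rot"],o["wrist_force"],o["opening"])
print(inc([.5536,.1995,.1115],[179.9,0,98.6]))
```

```text
[0.55354433 0.19934435 0.11377216] [179.97945768  -0.64323392  98.63756744] [ 7.23114844  0.97099781 -4.9675306 ] 0.018631350220471937
([0.1, 0.1, 2.3], [-0.1, -0.6, 0.0])
```

Request:
play_rows:
  increments:
    - [[0,0,1],[0,-0.3,0],1]
    - [[0,0,2],[0,-0.6,0],1]
    - [[0,0,2.3],[0,-0.6,0],1]
    - [[0,0,2.3],[0,-0.6,0],1]
    - [[0,0,2.3],[0,-0.6,0],0.7]
    - [[0,0,2.3],[0,-0.6,0],0]
    - [[0,0,2.3],[0,-0.6,0],0]
    - [[0,0,2.3],[0,-0.6,0],0]
    - [[0,0,2.3],[0,-0.6,0],0]
    - [[0,0,2.3],[0,-0.6,0],0]
    - [[0,0,-30],[0,0,0],0]
    - [[0,0,-80],[0,0,0],0]
    - [[0,0,-130],[0,0,0],0]
    - [[0,0,-180],[0,0,0],0]
    - [[0,0,-180],[0,0,0],0]

```text
time: 15.1
ee_pos: [0.5546, 0.1971, 0.3032]
tcp_rot: [179.4, -0.8, 98.6]
wrist_force: [0.1, 0.2, -1.1]
opening: 0.0855
grasp_force: 0.0
```

```bash
cat > m2.py <<'E'
from h import *
o=telemetry.get_obs(); print(o["ee_pos"],o["q"],o["opening"])
for nm in("top","scene"):
    p,P,ray,t=cam(nm); hsv=cv2.cvtColor(p,cv2.COLOR_RGB2HSV); H,S,V=cv2.split(hsv)
    reg=(P[...,1]<-.14)&(P[...,1]>-.33)&(P[...,0]>.5)&(P[...,0]<.75)
    m=((H<6)|(H>174))&(S>140)&(V>60)&reg
    n,l,s,c=cv2.connectedComponentsWithStats(m.astype(np.uint8))
    for i in range(1,n):
        if s[i,4]>10: print(nm,c[i].round(1),s[i,4],np.nanmedian(P[l==i],0).round(3),np.nanmin(P[l==i],0).round(3),np.nanmax(P[l==i],0).round(3))
    if nm=="top":
        m=(abs(H-110)<14)&(S>110)&(P[...,1]<-.13)&(P[...,1]>-.33)&(P[...,0]>.5)&(P[...,2]>.03); q=P[m]
        print('rim',q[:,0].min(),q[:,0].max(),q[:,1].min(),q[:,1].max(),cv2.minAreaRect(q[:,:2].astype(np.float32)))
        v=p[130:260,180:390]; save("t4.png",cv2.resize(cv2.convertScaleAbs(v,alpha=1.5),None,fx=3.8,fy=3.8,interpolation=cv2.INTER_CUBIC))
E
python3 m2.py
```

```text
[0.5545905  0.19710902 0.30322244] [ 19.25441393  11.35298517  23.17099211 101.05542081   0.6892508
 100.64567769] 0.08551903484831792
top [354.2 184.2] 16 [ 0.672 -0.24   0.019] [ 0.666 -0.249  0.013] [ 0.675 -0.229  0.022]
top [351.9 189.1] 51 [ 0.655 -0.232  0.02 ] [ 0.645 -0.248  0.011] [ 0.668 -0.22   0.029]
top [346.5 203.5] 99 [ 0.607 -0.214  0.026] [ 0.592 -0.239  0.013] [ 0.621 -0.198  0.04 ]
top [356.8 204.9] 45 [ 0.603 -0.249  0.022] [ 0.59  -0.258  0.014] [ 0.62  -0.24   0.027]
rim 0.5541182797734211 0.8045646236321846 -0.29177476269119446 -0.1334600233037926 ((0.6797493100166321, -0.21319624781608582), (0.24345824122428894, 0.13686686754226685), 6.99756383895874)
scene [274.5 225.2] 64 [ 0.66  -0.229  0.02 ] [ 0.647 -0.248  0.013] [ 0.672 -0.213  0.025]
```

View pics/t4.png

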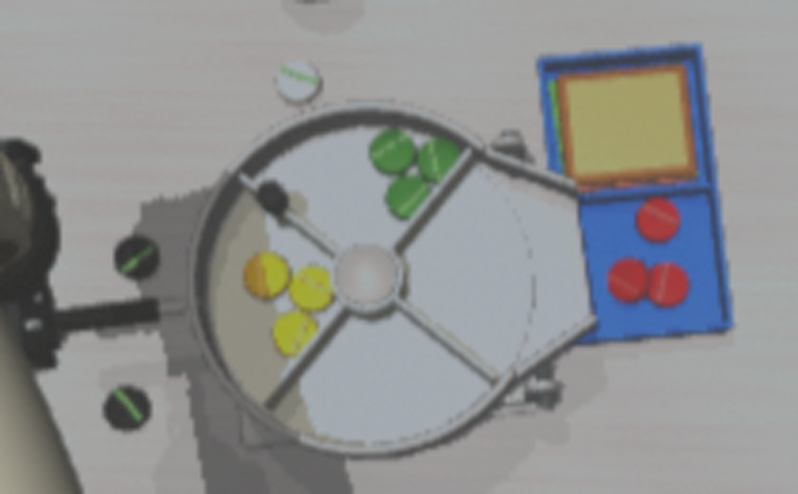

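The greens and yellows are still in the pan, and the reds are in the snack half at crop (657,218), (628,281) and (668,284). The (628,281) one may be leaning on its neighbour, so I'll look closer with the wrist camera.

Run:
```python
from g import *
print(inc([.62,-.21,.27],[180,0,60]))
```

```text
([-412.6, 4.3, 21.3], [-0.1, -0.8, 38.6])
```

Request:
play_rows:
  increments:
    - [[-412,4,21],[0,-0.8,38.6],1]
    - [[-412,4,21],[0,-0.8,38.6],1]
    - [[-412,4,21],[0,-0.8,38.6],1]
    - [[-412,4,21],[0,-0.8,38.6],1]
    - [[-412,4,21],[0,-0.8,38.6],1]
    - [[-412,4,21],[0,-0.8,38.6],1]
    - [[-412,4,21],[0,-0.8,38.6],1]
    - [[-412,4,21],[0,-0.8,38.6],1]
    - [[-412,4,21],[0,-0.8,38.6],1]
    - [[-412,4,21],[0,-0.8,38.6],1]
    - [[-412,4,21],[0,-0.8,38.6],1]
    - [[-412,4,21],[0,-0.8,38.6],1]
    - [[-412,4,21],[0,-0.8,38.6],1]

```text
time: 16.5
ee_pos: [0.6191, -0.2082, 0.2696]
tcp_rot: [-179.8, 0.2, 60.1]
wrist_force: [0.7, 0.9, -0.0]
opening: -0.0003
grasp_force: 0.0
```

```bash
cat > m3.py <<'E'
from h import *
import sys
o=telemetry.get_obs(); print(o["ee_pos"],o["tcp_rot"],o["q"])
p,P,ray,t=cam("wrist"); save(sys.argv[1],p); hsv=cv2.cvtColor(p,cv2.COLOR_RGB2HSV); H,S,V=cv2.split(hsv)
m=((H<6)|(H>174))&(S>140)&(V>50)&(P[...,2]>.005)
n,l,s,c=cv2.connectedComponentsWithStats(cv2.erode(m.astype(np.uint8),np.ones((3,3))))
for i in range(1,n):
    if s[i,4]>60:
        q=P[l==i]; q=q[q[:,2]>np.nanpercentile(q[:,2],30)]; A=np.c_[q[:,:2]-q[:,:2].mean(0),np.ones(len(q))]
        k=np.linalg.lstsq(A,q[:,2],rcond=None)[0]
        print(c[i].round(),s[i,4],np.median(P[l==i],0).round(4),'z pct',np.percentile(P[l==i][:,2],[5,50,95,99]).round(4),'slope',k[:2].round(2))
E
python3 m3.py w5.png
```

```text
[ 0.61909735 -0.20816446  0.2695715 ] [-179.84514834    0.18198107   60.1235745 ] [-18.52438518  20.96931906  31.1908753  100.40919957  -0.1479396
 101.35252849]
[363. 166.] 590 [ 0.6612 -0.2344  0.019 ] z pct [0.0176 0.019  0.0203 0.0209] slope [ 0.   -0.01]
[318. 182.] 1130 [ 0.608  -0.2222  0.0207] z pct [0.0179 0.0207 0.0318 0.0331] slope [0.03 0.09]
```

View pics/w5.png

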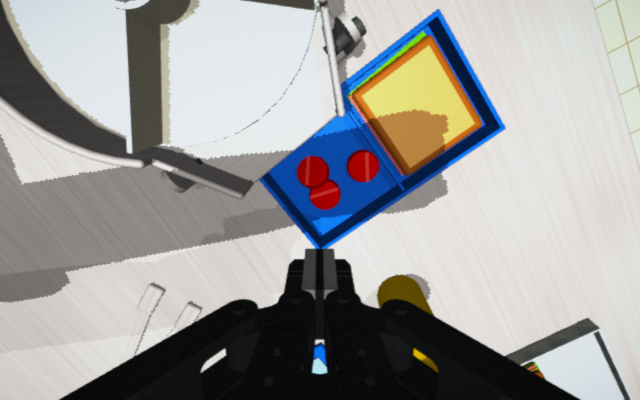

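Run:
```python
from h import *
p,P,ray,t=cam("wrist"); H,S,V=cv2.split(cv2.cvtColor(p,cv2.COLOR_RGB2HSV))
m=((H<6)|(H>174))&(S>140)&(V>50)
for (u,v) in((312,168),(326,198)):
    yy,xx=np.mgrid[0:400,0:640]; k=m&((xx-u)**2+(yy-v)**2<8**2); q=P[k]
    A=np.c_[q[:,:2]-q[:,:2].mean(0),np.ones(len(q))]; s,r=np.linalg.lstsq(A,q[:,2],rcond=None)[:2]
    print(u,v,len(q),q.mean(0).round(4),s.round(3),'tilt',np.arctan(np.hypot(*s[:2])).round(3),'rms',np.sqrt(r/len(q)))
np.set_printoptions(linewidth=200); print((P[152:212:4,296:344:4,2]*1000).round(0)); print(m[152:212:4,296:344:4].astype(int))
```

```text
312 168 193 [ 0.6102 -0.2067  0.0239] [-0.041 -0.586  0.024] tilt 0.531 rms [0.0008535]
326 198 193 [ 0.6057 -0.247   0.0192] [0.002 0.033 0.019] tilt 0.033 rms [0.00081224]
[[ 3.  4.  3.  4.  3.  3.  2.  3.  2.  3.  4.  2.]
 [ 2.  1.  2. 15. 14. 18.  2.  3.  3.  3.  2.  3.]
 [ 2.  3. 15. 19. 18. 20. 22. 19.  2.  2.  2.  3.]
 [ 3. 17. 20. 21. 20. 22. 25. 25.  3.  3.  2.  4.]
 [ 2. 20. 23. 23. 23. 25. 26. 25. 24.  4.  3.  2.]
 [ 3. 21. 24. 25. 26. 26. 28. 28. 26.  3.  2.  2.]
 [ 3. 24. 27. 28. 29. 29. 32. 31. 24.  3.  2.  3.]
 [ 3. 25. 30. 31. 31. 32. 32. 31. 15. 10.  4.  4.]
 [ 3.  3. 28. 32. 32. 35. 32. 20. 18. 18. 15.  4.]
 [ 4.  3.  3.  3. 25. 18. 20. 20. 19. 19. 20.  3.]
 [ 3.  3.  3.  2. 18. 19. 18. 19. 18. 19. 20. 16.]
 [ 3.  3.  2.  3. 19. 20. 19. 19. 18. 19. 20. 17.]
 [ 4.  5.  4.  3. 18. 17. 18. 19. 19. 18. 20.  4.]
 [ 4.  3.  3.  4.  4. 20. 20. 18. 19. 18. 18.  2.]
 [ 8.  2.  1.  1.  3.  3. 18. nan 19.  2.  3.  3.]]
[[0 0 0 0 0 0 0 0 0 0 0 0]
 [0 0 0 1 0 0 0 0 0 0 0 0]
 [0 0 1 1 1 1 1 0 0 0 0 0]
 [0 1 1 1 1 1 1 1 0 0 0 0]
 [0 1 1 1 1 1 1 1 0 0 0 0]
 [0 1 1 1 1 1 1 1 0 0 0 0]
 [0 1 1 1 1 1 1 1 0 0 0 0]
 [0 1 1 1 1 1 1 1 1 0 0 0]
 [0 0 1 1 1 1 1 1 1 1 1 0]
 [0 0 0 0 1 1 1 1 1 1 1 0]
 [0 0 0 0 1 1 1 1 1 1 1 0]
 [0 0 0 0 1 1 1 1 1 1 1 0]
 [0 0 0 0 1 1 1 1 1 1 1 0]
 [0 0 0 0 0 1 1 1 1 1 0 0]
 [0 0 0 0 0 0 0 1 0 0 0 0]]
```

None of the reds stands above the rim. One leans about 0.53 rad on its neighbour, with its centre about 18 mm up (limit 23 mm at that tilt) and its highest point about 34 mm (rim 37 mm). The arm is clear of everything, so I'm handing in.

```bash
python3 -c "
from h import *
print(workorder.job_done())"
```

```text
the job is handed in; nothing more can be done
None
```

I handed the job in, but no verdict came back: all three red cheeses are in the snack half below the rim (one leaning on its neighbour), the pan was lowered back to its rest position, and the yellow and green cheeses are still in the carousel.

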